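Point the beam-heading rule at the yellow station

ROBOT

A 6-joint arm with a two-finger parallel gripper is mounted at the origin on the work surface. World frame = base frame: x ahead of the robot, y to its left, z up, the work surface at z = 0. Lengths are in m, angles in degrees, forces in N, time in s.
With the tool pointing down it reaches from about 0.25 to 0.775 m from the base axis. Payload 8.9 kg.
Tool frame: the origin (TCP) lies between the finger pads; the fingertips stand 22 mm ahead of it and the grasp point (between the pads) lies 3 mm ahead of it; z points along the fingers, y is the line along which they close (so a half turn about z gives the same grasp; the last joint's range is limited). The gripper opens to 85 mm and grips with 20 to 120 N. Pads are 22 mm wide; open, the fingers measure 114 mm over their backs; the gripper's body (76 mm by 85 mm) begins 54 mm behind the grasp point. The pads swing forward as they close: fully open they stand 13 mm farther back than shut.
Start: joints at [66.159, 16.656, -8.789, 64.555, 0, 82.019], TCP at [0.143, 0.505, 0.253] pointing down, gripper open.
Joint ranges: [-144.48, 144.48], [-52.06, 99.96], [-74.48, 78.29], [-112.23, 115.85], [-86.99, 84.42], [-180, 180]. Speed limits (degrees/s): [127.2, 127.2, 159.86, 180, 180, 180].

INTERFACE

Orientations are given as a 3x3 rotation matrix whose columns are the frame's x, y, z axes.
In Python, from plant import * gives the robot as it stands. The module is installed in compiled form; this text tells all that it offers.
- The arm moves only by the tool apply_moves, never from a script. Its argument "commands" is text: rows parted by semicolons, each of 7 numbers parted by spaces: the turn, a rotation vector about the world's x, y, z in rad, then the shift along the world's x, y, z in mm, then the closure in counts, from 0 (fully open) to 255 (shut). A call has 1 to 10 rows; each row shifts and turns the commanded pose from where the row before left it; what a row does not reach is not made up. A row lasts 1/8 s, in which the tool goes at most 62.5 mm and 10.7 degrees, less where a joint would pass 70% of its speed; a pose out of reach is approached as far as the arm can. A call with a gripper value outside its range is refused whole. The fingers move at their own pace and stop on an object; the grip force is fixed at half the most. Time passes only in rows, so rows that do not move let the fingers close. It gives the time, the measured TCP pose, the force, the opening and the grip force at its end, in the units of the state.
- get_obs(): the state, without advancing time (a new reading comes with each control period).
- get_image(name): name is "side" or "top"; returns (picture, depth): 480x640x3 uint8, red, green, blue; 480x640 float32, m along the optical axis (not along the pixel's ray), 0 where there is no reading.
- get_calibration(name): a dict with "fx", "fy", "cx", "cy" (pixels), "R" (3x3) and "t" (3): a world point X has camera coordinates R X + t. Camera axes: x right, y down, z forward; pixel columns grow to the right and rows downward; lengths in m; the calibration is good to about 2 mm. A picture is of the moment at which its call begins. get_calibration takes no time and is no camera call.
- sign_off(): hands the job in; it is judged then, once.
The state is a dict: "time_s": time; "q": joint angles; "dq": joint speeds; "effort": joint torques, N m; "tcp_pos": TCP position; "orientation": TCP orientation; "wrist_force": force on the tool from outside, world axes, zero at the start; "ft_torque": the same for the moment, N m; "grip_width": finger opening in m; "grip_force": force on a finger pad.
Only numpy, scipy, OpenCV 4.12 (cv2) and the standard library are available. Lean on these libraries where they do the work, as an engineer would, in place of code of your own. Each camera call takes 0.05 s, during which the arm holds its last target. There are 200 camera calls.

TASK

On the radio desk lies a round beam-heading chart with an orange rule pivoted at its centre. Swing the rule round until its free end points straight at the yellow marker, then let go of it. Leave the yellow, red and blue markers where they lie.

Things in the scene. Friction and masses are not known exactly. Their poses are not given: they have to be found in the camera images.
- rule: Orange bar, 26 mm wide, pivoted on a fixed chart; underside 10, top 26 mm above table (chart top 8, brass pivot cap 34). Sides straight to 155 mm from pivot, point at 178. Origin: pivot axis, at the underside; x along the bar to the pointed end, z up. Swings 92 deg either way from mid-chart; starts on the robot's side; 1 N at the free end turns it, stays where left; swings clear inside the markers.
- yellow (a point): Yellow counter, lying flat on the outer cream ring of the chart: a loose disc 36 mm across and 14 mm high, 60 g, its centre 209 to 232 mm from the rule's pivot. The point is its centre, half-way up (15 mm above the table). This is the one to point at.
- red (a point): Red counter, lying flat on the outer cream ring of the chart: a loose disc 36 mm across and 14 mm high, 60 g, its centre 209 to 232 mm from the rule's pivot. The point is its centre, half-way up (15 mm above the table). Leave alone.
- blue (a point): Blue counter, lying flat on the outer cream ring of the chart: a loose disc 36 mm across and 14 mm high, 60 g, its centre 209 to 232 mm from the rule's pivot. The point is its centre, half-way up (15 mm above the table). Leave alone.
Mind the look-alikes: they are no part of the job. Leave any brown or grey look-alike of the part that bears yellow alone.

How it is judged (in metres and radians):
At the end, for the whole second after the job is handed in: The rule is at rest with its free end towards the yellow marker and its centre line passing within 18 mm of the yellow marker's centre (that is, over the marker), and all three markers lie within 15 mm of where they began (y of yellow in the frame of rule between -0.018 and 0.018 m and x of yellow in the frame of rule above 0.15 m and angular speed of rule below 0.05 rad/s and distance of each of yellow, red, blue from where it was at the start of the episode below 0.015 m); the robot touches nothing.
It fails at once if the yellow marker is shifted by more than 15 mm (distance of yellow from where it was at the start of the episode above 0.015 m).
It fails at once if the red marker is shifted by more than 15 mm (distance of red from where it was at the start of the episode above 0.015 m).
It fails at once if the blue marker is shifted by more than 15 mm (distance of blue from where it was at the start of the episode above 0.015 m).
It also fails if it takes over 38 s, if anything falls off the work surface, if the arm or the gripper's body presses on something with over 40 N, if the wrist force passes 120 N, or if a joint passes its speed limit or range.

## Working session

There is one attempt and no reset: what is moved stays moved. The work goes in short steps, Python scripts to look and compute and a tool call to move; the robot and the scene stay as the last step left them, time stands still between calls to the robot, and variables do not carry over. Pictures are saved under pics/ and viewed, at most 10 in all, crops included, and the job is handed in when it is done.

Besides the shell and the picture viewer there is one more tool, called after "Emit:" as name(argument=value, ...), one argument or row to a line, values as JSON. apply_moves: Moves the arm, as the interface text tells. Its arguments: {"type":"object","properties":{"commands":{"type":"string"}},"required":["commands"]}

```bash
mkdir -p pics
python3 - <<'E'
from plant import *
import cv2
for n in("top","side"):
    p,d=get_image(n); cv2.imwrite(f"pics/{n}0.png",p[:,:,::-1]); c=get_calibration(n); print(n,c)
o=get_obs();print(o['time_s'],o['tcp_pos'],o['orientation'])
E
```

```text
top {'fx': 494.4752408550402, 'fy': 494.4752408550402, 'cx': 325.40165856357964, 'cy': 240.08545091300934, 'R': array([[-0.00901121, -0.99989982, -0.01091526],
       [-0.9902466 ,  0.01044086, -0.13893398],
       [ 0.13903403,  0.00955684, -0.99024149]]), 't': array([-0.03752569,  0.54531136,  0.7737555 ])}
side {'fx': 510.5466681355437, 'fy': 510.5466681355437, 'cx': 323.9996978598748, 'cy': 242.24867731010653, 'R': array([[ 0.81749969, -0.57588224, -0.00734171],
       [-0.3186348 , -0.44162898, -0.83871074],
       [ 0.47975631,  0.6879851 , -0.54452768]]), 't': array([-0.48383073,  0.19796566,  0.68466747])}
0.1 [0.14332476 0.50468585 0.25281594] [[-9.61934748e-01  2.73278875e-01 -4.43075655e-04]
 [ 2.73279198e-01  9.61934193e-01 -1.04300358e-03]
 [ 1.41178777e-04 -1.12438475e-03 -9.99999358e-01]]
```

View pics/top0.png

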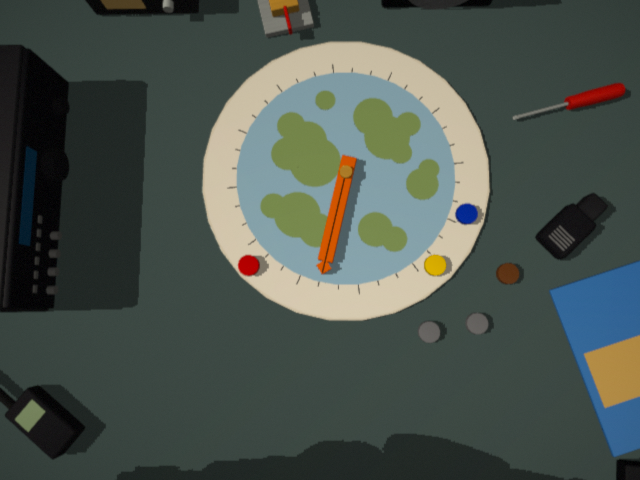

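View pics/side0.png

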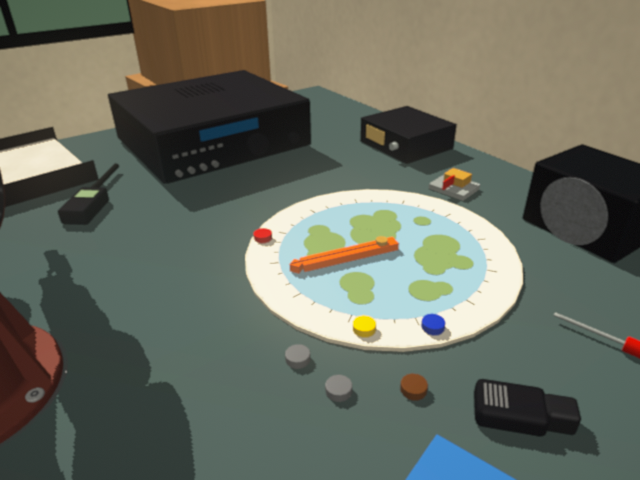

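The top view shows the pivot at about (346,171), the rule tip at (324,270), yellow at (435,265), blue at (466,214) and red at (249,265). The brown and grey discs lie off the chart.

```bash
cat > h.py <<'E'
from plant import *
import numpy as np, cv2
def ray(c,u,v,z):
    R,t=c["R"],c["t"]; C=-R.T@t
    d=R.T@np.array([(u-c["cx"])/c["fx"],(v-c["cy"])/c["fy"],1]); return C+d*(z-C[2])/d[2]
def blob(hsv,lo,hi):
    m=cv2.inRange(hsv,lo,hi); n,l,s,c=cv2.connectedComponentsWithStats(m)
    return l,s,c
def measure(n):
    p,_=get_image(n); c=get_calibration(n); hsv=cv2.cvtColor(p,cv2.COLOR_RGB2HSV); out={}
    for k,lo,hi in(("yellow",(22,180,120),(32,255,255)),("blue",(112,180,80),(125,255,255)),("red",(0,220,120),(4,255,255)),("orange",(6,200,150),(16,255,255))):
        l,s,ce=blob(hsv,lo,hi)
        for i in range(1,len(s)):
            if s[i,4]<120: continue
            q=ray(c,*ce[i],0.022 if k!="orange" else .026)
            e=''
            if k=="orange":
                pts=np.argwhere(l==i)[:,::-1]; w=np.array([ray(c,u,v,.026)[:2] for u,v in pts])
                vx,vy,x,y=cv2.fitLine(w.astype(np.float32),cv2.DIST_L2,0,.001,.001).ravel(); a=(w-[x,y])@[vx,vy]
                e=(np.degrees(np.arctan2(vy,vx)).round(2),(np.array([x,y])+a.min()*np.array([vx,vy])).round(4),(np.array([x,y])+a.max()*np.array([vx,vy])).round(4))
            print(n,k,s[i,4],ce[i].round(1),q.round(4),e)
E
python3 - <<'E'
from h import *
measure("top"); measure("side")
c=get_calibration("top"); print(ray(c,346,171,.034))
c=get_calibration("side"); print(ray(c,382.5,240.5,.034))
E
```

```text
top yellow 354 [434.8 264.7] [ 0.504  -0.2237  0.022 ] 
top blue 312 [466.2 213.3] [ 0.5901 -0.2798  0.022 ] 
top red 606 [595.3  94.5] [ 0.7973 -0.5133  0.022 ] 
top red 302 [248.4 265. ] [0.5066 0.0859 0.022 ] 
top orange 765 [333.2 209.1] [ 0.599  -0.0564  0.026 ] (np.float32(-14.95), array([ 0.4967, -0.0291]), array([ 0.6909, -0.0809]))
top orange 601 [337.3 223.5] [ 0.5743 -0.0628  0.026 ] (np.float32(-13.94), array([ 0.4924, -0.0425]), array([ 0.6531, -0.0824]))
side yellow 356 [364.  325.7] [ 0.5001 -0.2329  0.022 ] 
side blue 242 [433.2 321.7] [ 0.5892 -0.2858  0.022 ] 
side red 175 [632.6 345.2] [ 0.7804 -0.483   0.022 ] 
side orange 535 [338.5 253.2] [ 0.5792 -0.0631  0.026 ] (np.float32(-13.29), array([ 0.4946, -0.043 ]), array([ 0.6539, -0.0807]))
[ 0.66239173 -0.07850857  0.034     ]
[ 0.66103281 -0.0860757   0.034     ]
```

Emit:
apply_moves(
  commands="0 0 0.0035 28 -39 0 110;0 0 0.0035 28 -39 0 110;0 0 0.0035 28 -39 0 110;0 0 0.0035 28 -39 0 110;0 0 0.0035 28 -39 0 110;0 0 0.0035 28 -39 0 110;0 0 0.0035 28 -39 0 110;0 0 0.0035 28 -39 0 110;0 0 0.0035 28 -39 0 110;0 0 0.0035 28 -39 0 110",
)

```text
time_s: 1.45
tcp_pos: [0.4242, 0.1136, 0.2534]
orientation: [[-0.971, 0.24, 0.0], [0.24, 0.971, 0.0], [-0.0, 0.0, -1.0]]
wrist_force: [-0.1, 1.0, 0.1]
grip_width: 0.0483
grip_force: 0.0
```

Emit:
apply_moves(
  commands="0 0 0 28 -39 0 110;0 0 0 28 -39 0 110;0 0 0 28 -39 0 110;0 0 0 28 -39 0 110;0 0 0 10 -9 -50 110;0 0 0 0 0 -50 110;0 0 0 0 0 -30 110;0 0 0 0 0 0 110;0 0 0 0 0 0 110",
)

```text
time_s: 2.58
tcp_pos: [0.5462, -0.0501, 0.1245]
orientation: [[-0.971, 0.239, 0.001], [0.239, 0.971, -0.0], [-0.001, 0.0, -1.0]]
wrist_force: [-0.8, -0.2, 0.0]
grip_width: 0.0487
grip_force: 0.0
```

Run:
```python
from h import *
p,_=get_image("side"); cv2.imwrite("pics/side1.png",p[:,:,::-1]);o=get_obs();print(o['time_s'],o['tcp_pos'],o['orientation'][:,1],o['grip_width'],o['q'])
```

```text
2.625 [ 0.54655131 -0.050158    0.12490541] [2.39346608e-01 9.70934188e-01 6.03624532e-05] 0.04873802197625019 [-1.28768439e+01  2.50986280e+01 -1.68602819e+01  4.79011455e+01
  1.08678166e-03  9.71141570e-01]
```

View pics/side1.png

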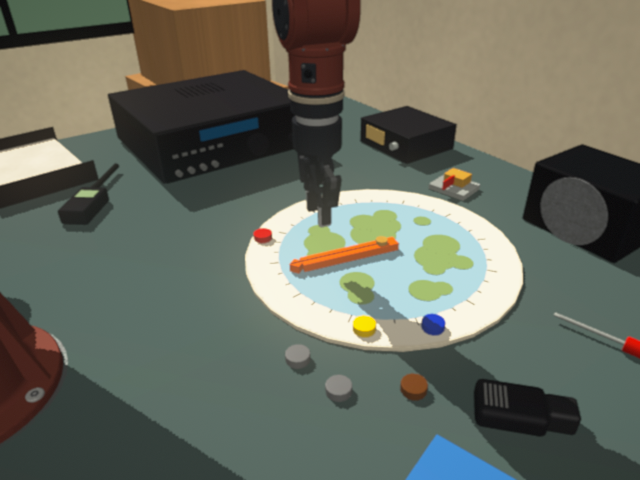

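The side view shows the fingers over the rule's middle at about (323,215), straddling it. The markers are untouched, so I'll descend.

Emit:
apply_moves(
  commands="0 0 0 0 -2 -40 110;0 0 0 0 0 -25 110;0 0 0 0 0 -14 110;0 0 0 0 0 -9 110;0 0 0 0 0 0 110;0 0 0 0 0 0 110",
)

```text
time_s: 3.38
tcp_pos: [0.5461, -0.0521, 0.0361]
orientation: [[-0.971, 0.239, 0.001], [0.239, 0.971, -0.0], [-0.001, -0.0, -1.0]]
wrist_force: [0.2, -0.0, 0.1]
grip_width: 0.0485
grip_force: 0.0
```

Run:
```python
import numpy as np
P=np.array([.662,-.080]);Y=np.array([.503,-.227])
a0=166.2;a1=np.degrees(np.arctan2(*(Y-P)[::-1]))%360;print(a1)
A=np.radians(np.linspace(a0,a1,15));X=P+.12*np.c_[np.cos(A),np.sin(A)]
print(np.diff(A)[0]);print((np.diff(X,axis=0)*1000).round(1));print(X[0],X[-1])
```

```text
222.75425743410491
0.07050414273182959
[[-1.7 -8.3]
 [-1.1 -8.4]
 [-0.5 -8.4]
 [ 0.  -8.5]
 [ 0.6 -8.4]
 [ 1.2 -8.4]
 [ 1.8 -8.3]
 [ 2.4 -8.1]
 [ 3.  -7.9]
 [ 3.5 -7.7]
 [ 4.1 -7.4]
 [ 4.6 -7.1]
 [ 5.1 -6.8]
 [ 5.5 -6.4]]
[ 0.54546389 -0.05137599] [ 0.57388735 -0.16146264]
```

Emit:
apply_moves(
  commands="0 0 0.0705 -1.7 -8.3 0 110;0 0 0.0705 -1.1 -8.4 0 110;0 0 0.0705 -0.5 -8.4 0 110;0 0 0.0705 0 -8.5 0 110;0 0 0.0705 0.6 -8.4 0 110;0 0 0.0705 1.2 -8.4 0 110;0 0 0.0705 1.8 -8.3 0 110",
)

```text
time_s: 4.25
tcp_pos: [0.5465, -0.1109, 0.0362]
orientation: [[-0.968, -0.251, 0.001], [-0.251, 0.968, -0.0], [-0.001, -0.0, -1.0]]
wrist_force: [0.2, 1.0, 0.2]
grip_width: 0.0487
grip_force: 0.5
```

Emit:
apply_moves(
  commands="0 0 0.0705 2.4 -8.1 0 110;0 0 0.0705 3 -7.9 0 110;0 0 0.0705 3.5 -7.7 0 110;0 0 0.0705 4.1 -7.4 0 110;0 0 0.0705 4.6 -7.1 0 110;0 0 0.0705 5.1 -6.8 0 110;0 0 0.0705 5.5 -6.4 0 110;0 0 0 0 0 0 110;0 0 0 0 0 0 110",
)

```text
time_s: 5.38
tcp_pos: [0.5739, -0.162, 0.0356]
orientation: [[-0.736, -0.677, 0.0], [-0.677, 0.736, -0.0], [-0.0, -0.0, -1.0]]
wrist_force: [-0.5, 0.3, 0.0]
grip_width: 0.0487
grip_force: 0.0
```

Run:
```python
from h import *
p,_=get_image("side"); cv2.imwrite("pics/side2.png",p[:,:,::-1]);measure("side");measure("top")
```

```text
side yellow 375 [364.2 325.7] [ 0.5005 -0.233   0.022 ] 
side red 182 [632.6 345.4] [ 0.7799 -0.4832  0.022 ] 
side orange 397 [372.  270.1] [ 0.5949 -0.1367  0.026 ] (np.float32(40.08), array([ 0.5597, -0.1663]), array([ 0.6295, -0.1076]))
top red 729 [595.5  95.6] [ 0.7953 -0.5134  0.022 ] 
top red 296 [248.4 264.9] [0.5067 0.0859 0.022 ] 
top orange 409 [345.6 174.7] [ 0.6581 -0.078   0.026 ] (np.float32(37.89), array([ 0.6317, -0.0986]), array([ 0.6843, -0.0577]))
```

View pics/side2.png

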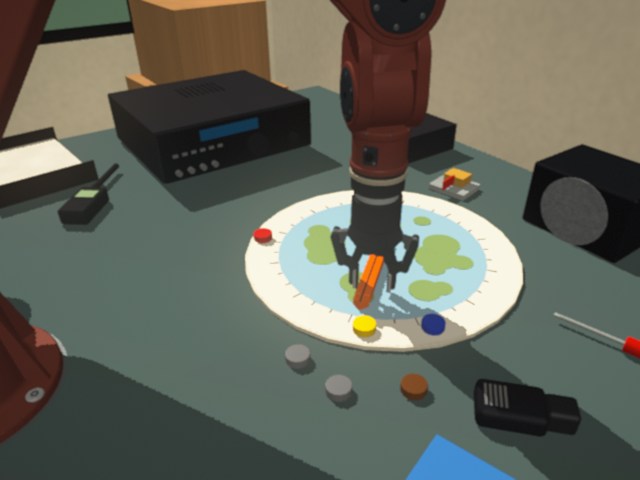

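The rule has followed and lags to about (365,290), slightly short of yellow at (364,325). I'll close the fingers almost onto it to centre it, reopen, then lift away.

Emit:
apply_moves(
  commands="0 0 0 0 0 0 160;0 0 0 0 0 0 165;0 0 0 0 0 0 170;0 0 0 0 0 0 172;0 0 0 0 0 0 172;0 0 0 0 0 0 172",
)

```text
time_s: 6.28
tcp_pos: [0.5739, -0.1621, 0.0353]
orientation: [[-0.735, -0.678, -0.0], [-0.678, 0.735, -0.0], [0.0, 0.0, -1.0]]
wrist_force: [-0.9, 0.4, 0.6]
grip_width: 0.0278
grip_force: 0.5
```

Emit:
apply_moves(
  commands="0 0 0 0 0 0 110;0 0 0 0 0 0 110;0 0 0 0 0 0 110;0 0 0 0 0 20 110;0 0 0 0 0 50 110;0 0 0 0 0 60 110;0 0 0 -20 40 50 110;0 0 0 -20 40 0 110;0 0 0 -20 40 0 110;0 0 0 -20 40 0 110",
)

```text
time_s: 7.52
tcp_pos: [0.4947, -0.0037, 0.2121]
orientation: [[-0.735, -0.678, 0.001], [-0.678, 0.735, -0.0], [-0.0, -0.001, -1.0]]
wrist_force: [-0.5, -0.5, 0.1]
grip_width: 0.0487
grip_force: 0.0
```

Emit:
apply_moves(
  commands="0 0 0 -20 40 0 110;0 0 0 -20 40 0 110;0 0 0 -20 40 0 110;0 0 0 -20 40 0 110;0 0 0 -20 40 0 110;0 0 0 -20 40 0 110;0 0 0 0 0 0 110;0 0 0 0 0 0 110",
)

```text
time_s: 8.52
tcp_pos: [0.3755, 0.2351, 0.212]
orientation: [[-0.735, -0.679, 0.0], [-0.679, 0.735, -0.0], [-0.0, -0.0, -1.0]]
wrist_force: [0.2, -0.4, -0.5]
grip_width: 0.0483
grip_force: 0.0
```

Run:
```python
from h import *
p,_=get_image("top"); cv2.imwrite("pics/top3.png",p[:,:,::-1]);measure("side");measure("top")
```

```text
side yellow 362 [364.  325.8] [ 0.5001 -0.233   0.022 ] 
side blue 240 [433.2 321.6] [ 0.5893 -0.2858  0.022 ] 
side red 175 [632.7 345.3] [ 0.7804 -0.4831  0.022 ] 
side orange 712 [373.7 274.6] [ 0.589  -0.1482  0.026 ] (np.float32(42.0), array([ 0.5329, -0.1987]), array([ 0.6606, -0.0838]))
top yellow 355 [434.7 264.7] [ 0.5041 -0.2236  0.022 ] 
top blue 312 [466.2 213.4] [ 0.59   -0.2799  0.022 ] 
top red 636 [595.3  94.7] [ 0.797  -0.5132  0.022 ] 
top red 298 [248.3 264.9] [0.5067 0.086  0.022 ] 
top orange 1501 [375.2 204.9] [ 0.6055 -0.1269  0.026 ] (np.float32(42.48), array([ 0.5317, -0.1945]), array([ 0.6828, -0.0561]))
```

View pics/top3.png

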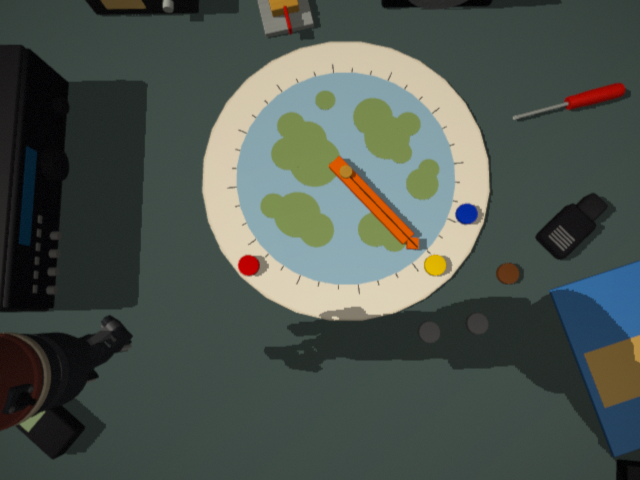

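The rule runs from the pivot at (346,171) to its tip at (417,246), pointing at yellow at (435,265). Its centre line passes about 3 mm from yellow's centre, and no marker has moved.

```bash
python3 -c "
from plant import *
print(sign_off())"
```

```text
the job is handed in; nothing more can be done
None
```

The rule now points at the yellow marker, with its centre line about 3 mm from the marker's centre by camera (limit 18 mm); the gripper has let go and moved clear, the markers have not measurably moved, and the job is handed in, though `sign_off()` returned no verdict.

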